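# Swing the battery cover shut on the door chime receiver

## Robot

A 6-joint arm with a two-finger parallel gripper is mounted at the origin on the work surface. World frame = base frame: x ahead of the robot, y to its left, z up, the work surface at z = 0. Lengths are in m, angles in rad, forces in N, time in s.
With the tool pointing down it reaches from about 0.25 to 0.775 m from the base axis. Payload 4 kg.
Tool frame: the origin (TCP) lies midway between the tips of the shut fingers; the grasp point (between the pads) lies r.tcp_to_grasp behind it (r.tcp_to_grasp is the distance from the TCP to the grasp point, in m); z points along the fingers, y is the direction in which the jaws open and shut (so a half turn about z gives the same grasp; the last joint's range is limited). The gripper opens to 85 mm and grips with 20 to 120 N. Pads are 22 mm wide; open, the fingers measure 114 mm over their backs; the gripper's body (76 mm by 85 mm) begins 54 mm behind the grasp point. The pads swing forward as they close: fully open they stand 13 mm farther back than shut.
Start: joints at [1.1, 0.087, 1.371, -0, 1.684, -0.103], TCP at [0.198, 0.513, 0.231] pointing down, gripper open.
Joint ranges: [-3.1, 3.1], [-0.76, 2.03], [0.27, 2.55], [-1.08, 4.22], [0.17, 2.65], [-2.57, 2.57]. Speed limits (rad/s): [2.79, 2.79, 3.14, 3.14, 3.14, 3.14].

## Interface

Orientations are given as [roll, pitch, yaw] about the fixed x, y, z axes, in that order (R = Rz(yaw) Ry(pitch) Rx(roll)).
In Python, from cell import r gives the robot as it stands.
- The arm moves only by the shell command python3 -m crank 'ROWS' [OPENING]. ROWS is JSON, one flat list of numbers, 6 for each row, row after row: the shift along the world's x, y, z in units of 40 mm (1.0 is 40 mm), then the turn, a rotation vector about the world's x, y, z in units of 6 degrees (1.0 is 6 degrees). In form: [x, y, z, wx, wy, wz, x, y, z, wx, wy, wz, ...]. A call has 1 to 20 rows; each row is the pose to reach, as a shift and turn from the pose commanded when the call began; what a row does not reach only later rows make up. A row lasts 1/12 s, in which the tool goes at most 41.7 mm and 7.16 degrees, less where a joint would pass 70% of its speed; a pose out of reach is approached as far as the arm can. A call with a gripper value outside its range is refused whole. OPENING is the finger opening in mm, from 0 to 85.4, set as the call begins (- or left out, the last holds). The fingers move at their own pace and stop on an object; the grip force is fixed at half the most. Time passes only in rows, so rows that repeat a pose let the fingers close. It gives the time, the measured TCP pose, the force and the opening at its end, in the units of the state.
- r.read_state(): the state, without advancing time (a new reading comes with each control period).
- r.get_image(name): name is "scene" or "top" or "wrist"; returns a dict with "img" (384x512x3 uint8, blue, green, red), "fovy" (degrees; the focal length in pixels is half the picture's height over the tangent of half this angle, whatever the lens; pixels are square), "cx", "cy" (the principal point, pixels), "k1" (the pictures are not rectified: a ray, as slopes to the right and down, at radius r is drawn at 1 + k1 r^2 times it, then the intrinsics apply), "R" (3x3) and "t" (3): a world point X has camera coordinates R X + t; the wrist camera has in their place "hand_eye" (4x4, takes a point from camera to tool coordinates, whose origin is the TCP and whose axes are the flange's). Camera axes: x right, y down, z forward; pixel columns grow to the right and rows downward; lengths in m; the calibration is good to about 2 mm. A picture is of the moment at which its call begins: read the wrist's pose just before it. There is no depth.
- r.close_job(): hands the job in, once; it reports no verdict.
The state is a dict: "time_s": time; "joint_positions": joint angles; "joint_vel": joint speeds; "effort": joint torques, N m; "position": TCP position; "eef_rot": TCP orientation; "force": force on the tool from outside, world axes, zero at the start; "moment": the same for the moment, N m; "finger_gap": finger opening in m.
Only numpy, scipy, OpenCV 4.12 (cv2) and the standard library are available. Lean on these libraries where they do the work, as an engineer would, in place of code of your own. Each camera call takes 0.05 s, during which the arm holds its last target.

## Task

The white door chime receiver has fresh batteries in it, but its flat blue battery cover is still swung out to the side on its pin. Push the cover round the pin until it lies straight along the receiver and hides the whole battery bay, then let go; leave the dish of screws and the steel hinge bracket where they are.

Things in the scene. Friction and masses are not known exactly. Their poses are not given: they have to be found in the camera images.
- receiver: White chime receiver lying back upward, held fast on a black pad: 150 (its x) x 110 (y) x 36 mm high. Origin: centre of its underside, on the cabinet top; z up. In its top face an open battery bay, 58 (x) x 32 mm, centred at x -2, y 0 mm, with two AA cells below the face. Fixed steel pivot pin at x -45, y 0 mm; its 16 mm head ends 53 mm up. Dark sound slots near its +x end.
- cover (a joint): Flat blue cover 110 x 60 x 12 mm, level, 37 to 49 mm above the cabinet top, on the pin: pin on its centre line, 88 mm from the free end. Rad: 0 = straight along the receiver from pin to +x end, over the bay; + = counterclockwise from above (1.57: along receiver's +y). Starts at 1.1 to 1.75. No stop at 0 (goes on to -0.9). About 1 N at its free part turns it; it stays where left.
- dish: Bystander: small loose blue ceramic dish with spare brass screws in it, 96 mm across the rim, 28 mm high. Origin: centre of its underside.
- bracket: Bystander: loose steel hinge bracket lying open and flat, about 80 by 80 mm, leaves 4 mm thick, barrel 10 mm high along its y axis. Origin: centre of its underside.
There are look-alikes about, which are no part of the job. Of the things like the receiver, leave any that is red or turquoise; of the rest the larger one is meant.

How it is judged:
At the end, for the whole second after the job is handed in: The cover is at rest within 0.18 rad (10 degrees) either side of straight along the receiver, so that it hides the whole battery bay, and the dish and the bracket are within 20 mm of where they started (value of joint cover between -0.18 and 0.18 rad and velocity of joint cover between -0.05 and 0.05 rad/s and distance of each of dish, bracket from where it was at the start of the episode below 0.02 m); the robot touches nothing.
It fails at once if the dish of screws is pushed or lifted more than 20 mm from its place (distance of dish from where it was at the start of the episode above 0.02 m).
It fails at once if the hinge bracket is pushed or lifted more than 20 mm from its place (distance of bracket from where it was at the start of the episode above 0.02 m).
It also fails if it takes over 32 s, if anything falls off the work surface, if the arm or the gripper's body presses on something with over 40 N, if the wrist force passes 120 N, or if a joint passes its speed limit or range.

## Working session

There is one attempt and no reset: what is moved stays moved. The work goes in short steps, Python scripts to look and compute and a shell command to move; the robot and the scene stay as the last step left them, time stands still between calls to the robot, and variables do not carry over. Pictures are saved under pics/ and viewed, and the job is handed in when it is done.

```bash
mkdir -p pics; ls; python3 - <<'E'
from cell import r
import cv2
s=r.read_state(); print(s['time_s'],s['position'],s['eef_rot'],s['finger_gap'],r.tcp_to_grasp)
for n in ['scene','top','wrist']:
    d=r.get_image(n); cv2.imwrite(f'pics/{n}0.png',d['img'])
    print(n,{k:v for k,v in d.items() if k!='img'})
E
```

```text
pics
0.0 [0.19753203 0.51274891 0.23011161] [-3.13930613e+00 -2.16698639e-04  2.77380731e+00] 0.08545263009415992 0.0187
scene {'fovy': 54.944133911309486, 'cx': 253.45913323424202, 'cy': 188.98853998786106, 'k1': -0.0396043223328886, 'R': array([[ 0.5540781 ,  0.83233569, -0.01465476],
       [ 0.50815762, -0.35211467, -0.78599688],
       [-0.65937341,  0.42805673, -0.61805674]]), 't': array([-0.31264055, -0.25642479,  1.3907142 ])}
top {'fovy': 48.20150450932269, 'cx': 257.83131294516204, 'cy': 189.85311296167015, 'k1': 0.025350312068067492, 'R': array([[ 0.00794516, -0.99995656,  0.00487414],
       [-0.99943108, -0.00810057, -0.03273976],
       [ 0.03277783, -0.00461125, -0.99945203]]), 't': array([-0.0034981 ,  0.57857608,  1.31204796])}
wrist {'fovy': 69.97052293513067, 'cx': 257.0426668572159, 'cy': 187.74971990952523, 'k1': -0.02833232069319746, 'hand_eye': array([[-4.99509474e-05, -9.59836883e-01, -2.80558650e-01,
         7.14694917e-02],
       [ 9.99999484e-01,  2.36622290e-04, -9.87564358e-04,
        -4.15740952e-04],
       [ 1.01428713e-03, -2.80558555e-01,  9.59836376e-01,
        -1.42384564e-01],
       [ 0.00000000e+00,  0.00000000e+00,  0.00000000e+00,
         1.00000000e+00]])}
```

View pics/scene0.png

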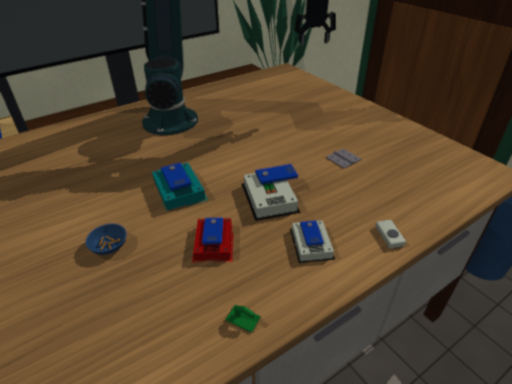

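View pics/top0.png

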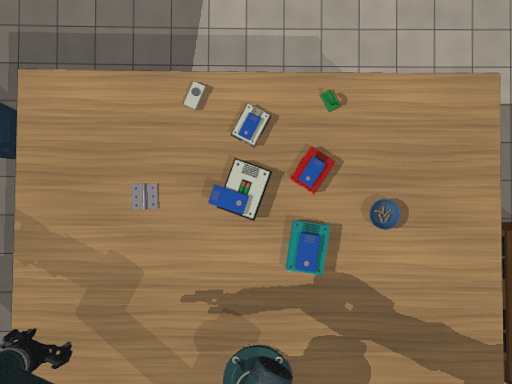

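View pics/wrist0.png

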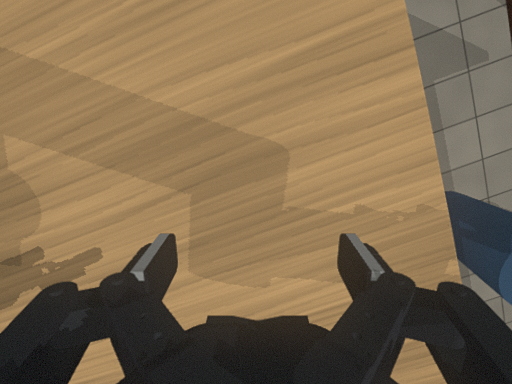

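```bash
cat > h.py <<'E'
import numpy as np, cv2
def K(d):
    f=d['img'].shape[0]/2/np.tan(np.radians(d['fovy']/2)); return f
def ray2plane(d,uv,z):
    f=K(d); uv=np.atleast_2d(uv).astype(float)
    q=np.c_[(uv[:,0]-d['cx'])/f,(uv[:,1]-d['cy'])/f]
    p=q.copy()
    for _ in range(10): p=q/(1+d['k1']*(p**2).sum(1,keepdims=True))
    D=np.c_[p,np.ones(len(p))]@d['R']; C=-d['R'].T@d['t']
    return C+D*((z-C[2])/D[:,2])[:,None]
def proj(d,X):
    c=np.atleast_2d(X)@d['R'].T+d['t']; p=c[:,:2]/c[:,2:]
    p=p*(1+d['k1']*(p**2).sum(1,keepdims=True)); return p*K(d)+[d['cx'],d['cy']]
E
python3 - <<'E'
from cell import r
from h import *
for n,roi in (('top',(190,140,100,100)),('scene',(225,150,100,80))):
    d=r.get_image(n); im=d['img']
    hsv=cv2.cvtColor(im,cv2.COLOR_BGR2HSV)
    m=((abs(hsv[...,0].astype(int)-115)<12)&(hsv[...,1]>150)&(hsv[...,2]>60)).astype(np.uint8)
    w=((hsv[...,1]<60)&(hsv[...,2]>110)).astype(np.uint8)
    x,y,a,b=roi
    for nm,mm,z in (('blue',m,.049),('white',w,.036)):
        M=np.zeros_like(mm); M[y:y+b,x:x+a]=mm[y:y+b,x:x+a]
        if nm=='white': pass
        cs,_=cv2.findContours(M,cv2.RETR_EXTERNAL,cv2.CHAIN_APPROX_NONE)
        for c in sorted(cs,key=cv2.contourArea)[-2:]:
            if cv2.contourArea(c)<60: continue
            P=ray2plane(d,c[:,0],z)[:,:2]
            rc=cv2.minAreaRect((P*1000).astype(np.float32)); print(n,nm,cv2.contourArea(c),rc, cv2.boxPoints(rc).round(0).tolist())
    cv2.imwrite(f'pics/{n}z.png',cv2.resize(im[y:y+b,x:x+a],None,fx=6,fy=6,interpolation=cv2.INTER_CUBIC))
E
```

```text
top blue 658.0 ((548.2601318359375, 89.98910522460938), (106.70631408691406, 60.31623840332031), 72.03497314453125) [[503.0, 49.0], [560.0, 30.0], [593.0, 131.0], [536.0, 150.0]]
top white 1086.0 ((581.2039184570312, 43.69873046875), (110.30319213867188, 151.30946350097656), 70.69847106933594) [[492.0, 17.0], [634.0, -33.0], [671.0, 71.0], [528.0, 121.0]]
scene blue 89.0 ((764.2574462890625, 25.140392303466797), (39.00059509277344, 27.09547996520996), 55.38254928588867) [[742.0, 17.0], [764.0, 1.0], [786.0, 33.0], [764.0, 49.0]]
scene blue 451.0 ((553.109375, 84.08096313476562), (106.03978729248047, 63.366973876953125), 72.4192123413086) [[507.0, 43.0], [567.0, 24.0], [599.0, 125.0], [539.0, 144.0]]
scene white 647.5 ((579.81640625, 41.65067672729492), (110.615966796875, 150.53392028808594), 70.71105194091797) [[491.0, 14.0], [633.0, -35.0], [669.0, 69.0], [527.0, 119.0]]
```

View pics/topz.png

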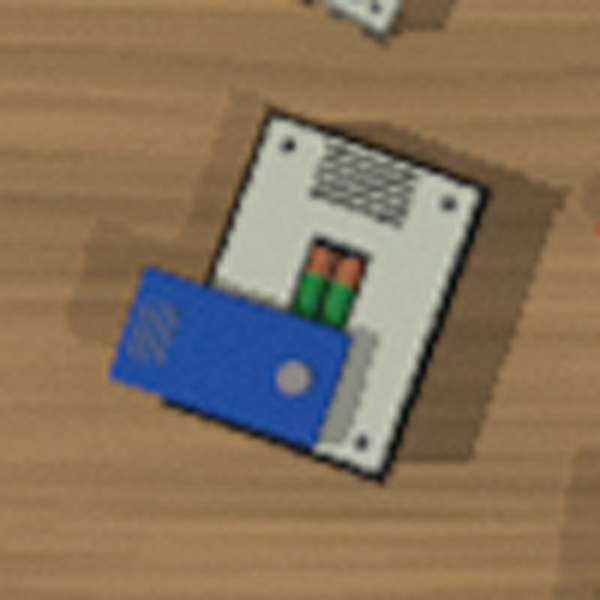

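View pics/scenez.png

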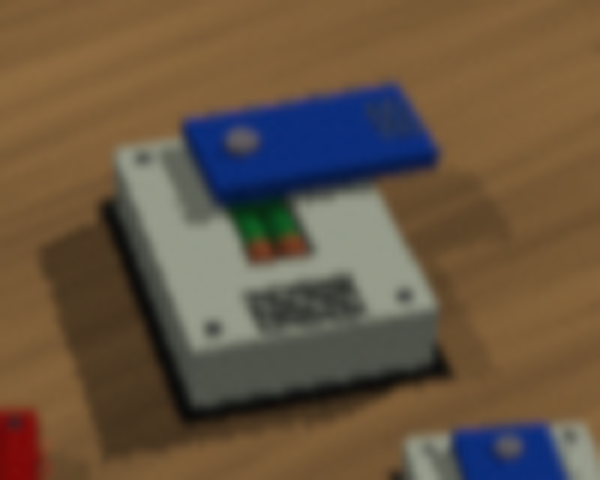

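```bash
cat >> h.py <<'E'
psi=np.radians(-19.3); e=np.array([np.cos(psi),np.sin(psi)]); n=np.array([-e[1],e[0]])
O=np.array([.5805,.0427]); pin=O-.045*e
def tcp(th,s=.060,gap=0.,hx=.011,hy=.0145):
    D=.030+hx*abs(np.sin(th))+hy*abs(np.cos(th))+gap
    p=s*np.array([np.cos(th),np.sin(th)])+D*np.array([-np.sin(th),np.cos(th)])
    return pin+p[0]*e+p[1]*n
E
python3 - <<'E'
from cell import r
from h import *
d=r.get_image('top')
hp=[190+293/6,140+378/6]
print('pin model',pin,'pin head px',ray2plane(d,hp,.053))
for u in [(145,196),(385,214)]: print(ray2plane(d,u,.005))
s=r.read_state(); p=s['position']
g=np.r_[tcp(1.597,gap=.015),.042]
print(g,(g-p)/.04)
print('turn units',(160.7-np.degrees(s['eef_rot'][2]))/6)
E
```

```text
pin model [0.53802896 0.05757315] pin head px [[0.53758555 0.05752859 0.053     ]]
[[0.55698325 0.34833789 0.005     ]]
[[ 0.50747028 -0.391286    0.005     ]]
[0.50269154 0.13193399 0.042     ] [ 7.62524229 -9.52843773 -4.72297557]
turn units 0.2953502367960444
```

```bash
python3 -m crank '[0.3,-0.4,0,0,0,0, 1,-1.2,0,0,0,0, 1.6,-2,0,0,0,0.1, 2.3,-2.8,0,0,0,0.1, 2.9,-3.6,0,0,0,0.1, 3.5,-4.4,0,0,0,0.2, 4.2,-5.2,0,0,0,0.2, 4.8,-6,0,0,0,0.2, 5.4,-6.8,0,0,0,0.3, 6.1,-7.6,0,0,0,0.3, 6.7,-8.4,0,0,0,0.3, 7.2,-9,0,0,0,0.3, 7.5,-9.35,-0.3,0,0,0.3, 7.63,-9.53,-1,0,0,0.3, 7.63,-9.53,-1.7,0,0,0.3, 7.63,-9.53,-2.4,0,0,0.3, 7.63,-9.53,-3,0,0,0.3, 7.63,-9.53,-3.2,0,0,0.3, 7.63,-9.53,-3.2,0,0,0.3]' 0
python3 - <<'E'
from cell import r
import cv2
from h import *
s=r.read_state(); p=s['position']; print(s['time_s'],p,s['eef_rot'],s['finger_gap'],s['force'])
g=np.r_[tcp(1.597,gap=.015),.042]; print((g-p)/.04)
for n in ['top','wrist']:
    d=r.get_image(n); im=d['img']
    if n=='top': im=cv2.resize(im[120:260,150:330],None,fx=4,fy=4,interpolation=cv2.INTER_CUBIC)
    cv2.imwrite(f'pics/{n}1.png',im)
E
```

```text
time_s: 1.88
position: [0.501, 0.1317, 0.1005]
eef_rot: [-3.139, -0.006, 2.805]
force: [-0.4, -0.0, 0.7]
finger_gap: -0.0002
1.8833 [0.5010003  0.13166697 0.10045649] [-3.1387755  -0.00550216  2.80507284] -0.0001760671417541833 [-0.3779435  -0.00473137  0.67143941]
[ 0.04228103  0.00667545 -1.46141218]
```

View pics/top1.png

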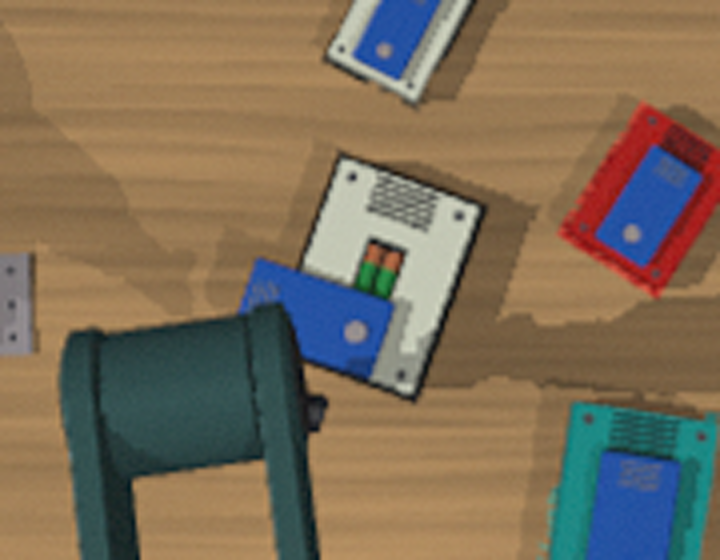

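View pics/wrist1.png

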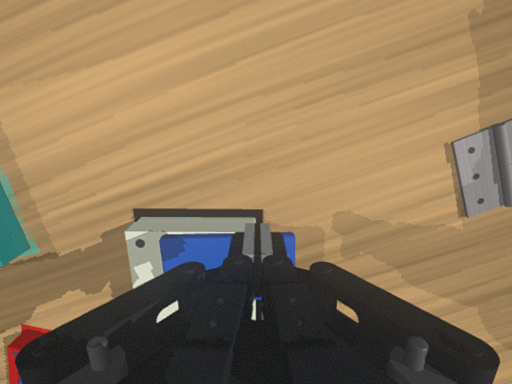

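```bash
python3 -m crank '[0,0,-0.4,0,0,0, 0,0,-0.9,0,0,0, 0,0,-1.3,0,0,0, 0,0,-1.48,0,0,0, 0,0,-1.48,0,0,0, 0,0,-1.48,0,0,0]' 0
python3 - <<'E'
from cell import r
from h import *
s=r.read_state(); p=s['position'][:2]; print(s['position'])
for th in [1.597,1.45,1.3,1.15,1,.85,.7,.6,.5,.4,.3,.2,.1,0]:
    print(th,((tcp(th,hy=.009)-p)/.04).round(2))
E
```

```text
time_s: 2.48
position: [0.504, 0.1323, 0.0457]
eef_rot: [3.14, 0.002, 2.805]
force: [0.0, 0.1, 0.5]
finger_gap: -0.0
[0.50402337 0.13226884 0.04570843]
1.597 [ 0.33 -0.12]
1.45 [ 0.57 -0.06]
1.3 [ 0.82 -0.02]
1.15 [ 1.09 -0.03]
1 [ 1.35 -0.07]
0.85 [ 1.61 -0.17]
0.7 [ 1.86 -0.31]
0.6 [ 2.01 -0.42]
0.5 [ 2.15 -0.56]
0.4 [ 2.28 -0.71]
0.3 [ 2.39 -0.88]
0.2 [ 2.48 -1.06]
0.1 [ 2.54 -1.25]
0 [ 2.59 -1.44]
```

```bash
python3 -m crank '[0,0,-0.1,0,0,0, 0,0,-0.1,0,0,0, 0.15,-0.06,-0.1,0,0,0, 0.33,-0.12,-0.1,0,0,0, 0.45,-0.1,-0.1,0,0,0, 0.57,-0.06,-0.1,0,0,0, 0.7,-0.04,-0.1,0,0,0, 0.82,-0.02,-0.1,0,0,0, 0.95,-0.02,-0.1,0,0,0, 1.09,-0.03,-0.1,0,0,0, 1.22,-0.05,-0.1,0,0,0, 1.35,-0.07,-0.1,0,0,0, 1.48,-0.12,-0.1,0,0,0, 1.61,-0.17,-0.1,0,0,0, 1.74,-0.24,-0.1,0,0,0, 1.86,-0.31,-0.1,0,0,0, 2.01,-0.42,-0.1,0,0,0, 2.08,-0.49,-0.1,0,0,0, 2.15,-0.56,-0.1,0,0,0, 2.15,-0.56,-0.1,0,0,0]' 0
python3 - <<'E'
from cell import r
import cv2
from h import *
s=r.read_state(); print(s['position'])
for n in ['top','scene','wrist']:
    d=r.get_image(n); im=d['img']
    if n=='top': im=cv2.resize(im[120:260,150:330],None,fx=4,fy=4,interpolation=cv2.INTER_CUBIC)
    if n=='scene': im=cv2.resize(im[120:240,200:360],None,fx=4,fy=4,interpolation=cv2.INTER_CUBIC)
    cv2.imwrite(f'pics/{n}2.png',im)
E
```

```text
time_s: 4.15
position: [0.5897, 0.1089, 0.0403]
eef_rot: [3.141, 0.001, 2.804]
force: [0.2, 0.2, -0.2]
finger_gap: 0.0
[0.58974182 0.10888555 0.04025754]
```

View pics/top2.png

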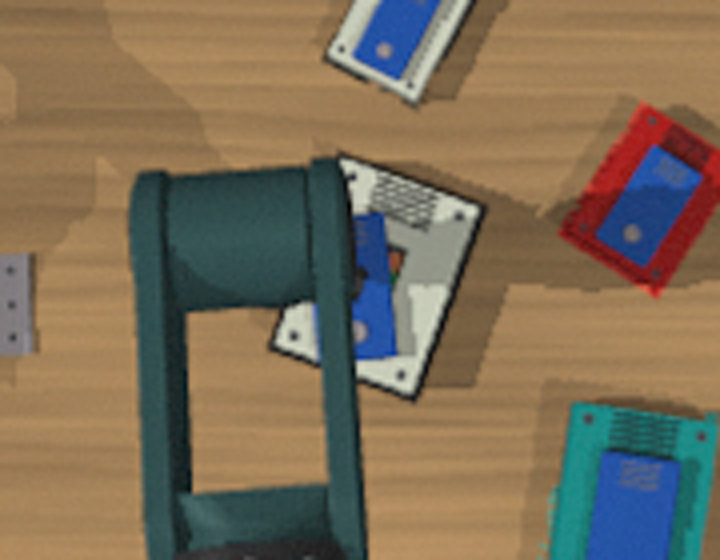

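View pics/scene2.png

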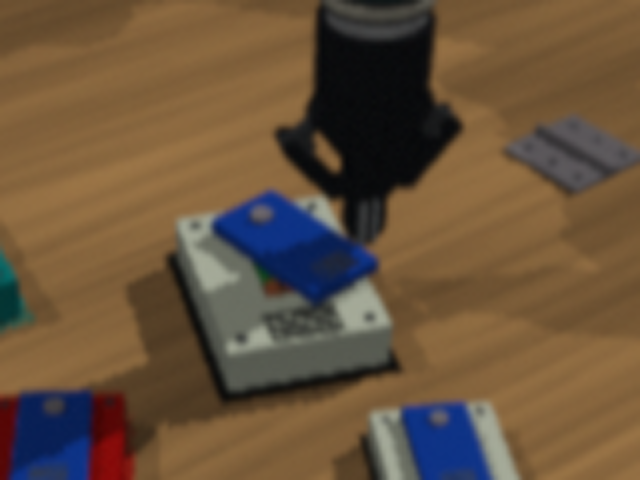

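View pics/wrist2.png

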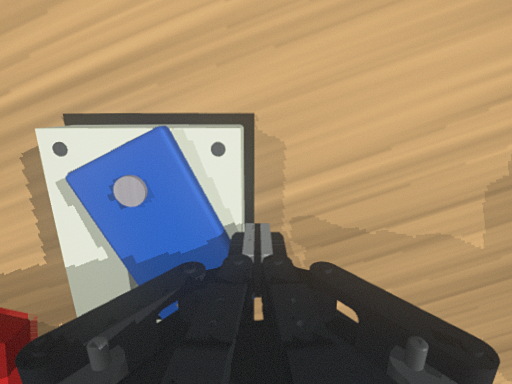

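```bash
python3 -m crank '[0.07,-0.08,0,0,0,0, 0.13,-0.15,0,0,0,0, 0.18,-0.23,0,0,0,0, 0.24,-0.32,0,0,0,0, 0.29,-0.41,0,0,0,0, 0.33,-0.5,0,0,0,0, 0.36,-0.58,0,0,0,0, 0.38,-0.65,0,0,0,0, 0.39,-0.69,0,0,0,0, 0.39,-0.69,0,0,0,0]' 0
cat > look.py <<'E'
from cell import r
import cv2,sys
from h import *
from scipy.spatial.transform import Rotation as Rot
k=sys.argv[1]
s=r.read_state(); print(s['time_s'],s['position'],s['force'])
d=r.get_image('wrist'); T=np.eye(4); T[:3,:3]=Rot.from_euler('xyz',s['eef_rot']).as_matrix(); T[:3,3]=s['position']
W=np.linalg.inv(T@d['hand_eye']); d['R']=W[:3,:3]; d['t']=W[:3,3]
for n,d in (('wrist',d),('scene',r.get_image('scene')),('top',r.get_image('top'))):
    im=d['img']; hsv=cv2.cvtColor(im,cv2.COLOR_BGR2HSV)
    m=((abs(hsv[...,0].astype(int)-115)<12)&(hsv[...,1]>150)&(hsv[...,2]>60)).astype(np.uint8)
    c0=proj(d,np.r_[pin+.033*e,.049])[0]
    cs,_=cv2.findContours(m,cv2.RETR_EXTERNAL,cv2.CHAIN_APPROX_NONE)
    for c in cs:
        if cv2.contourArea(c)<150: continue
        P=ray2plane(d,c[:,0],.049)[:,:2]*1000
        rc=cv2.minAreaRect(P.astype(np.float32))
        if np.hypot(*(np.array(rc[0])/1000-pin))<.07: print(n,rc,'deg vs psi', [round((rc[2]+q+19.3+90)%180-90,1) for q in (0,90)])
    if n=='scene': im=cv2.resize(im[120:240,200:360],None,fx=4,fy=4,interpolation=cv2.INTER_CUBIC)
    if n=='top': im=cv2.resize(im[120:260,150:330],None,fx=4,fy=4,interpolation=cv2.INTER_CUBIC)
    cv2.imwrite(f'pics/{n}{k}.png',im)
E
python3 look.py 3
```

```text
time_s: 5.13
position: [0.6048, 0.0815, 0.0402]
eef_rot: [-3.141, 0.0, 2.805]
force: [0.4, -1.3, -0.4]
finger_gap: -0.0001
5.1333 [0.60475209 0.08146233 0.04015846] [ 0.44479844 -1.28929119 -0.35281175]
wrist ((566.8577880859375, 50.02311706542969), (58.33054733276367, 102.6811752319336), 71.15443420410156) deg vs psi [-89.5, 0.5]
scene ((573.83544921875, 43.43682861328125), (58.58230209350586, 116.1774673461914), 70.85541534423828) deg vs psi [-89.8, 0.2]
```

View pics/wrist3.png

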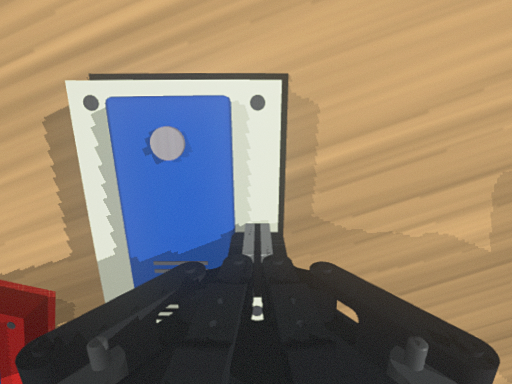

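View pics/scene3.png

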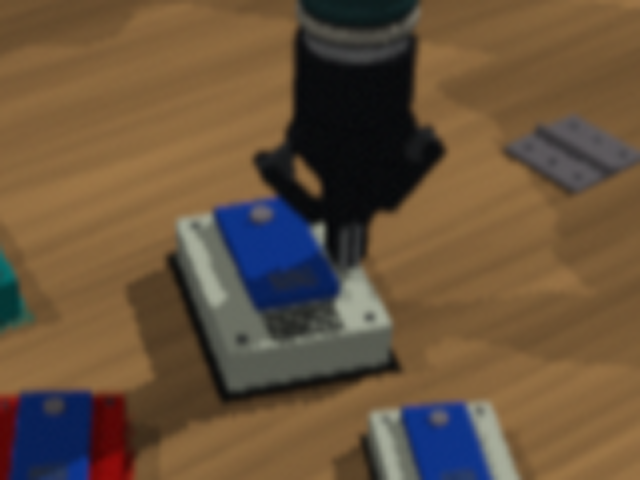

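Wrist and scene views both show the cover within about 0.5° of straight, with the finger against its left side (wrist px 240,245). I'll back off sideways, lift, and check.

```bash
python3 -m crank '[0.05,0.15,0,0,0,0, 0.13,0.4,0,0,0,0, 0.2,0.6,0.1,0,0,0, 0.2,0.6,0.8,0,0,0, 0.2,0.6,1.6,0,0,0, 0.2,0.8,2.4,0,0,0, 0.2,1.5,3.2,0,0,0, 0,2.4,3.8,0,0,0, -0.5,3.2,4,0,0,0, -1,4,4,0,0,0, -1.5,4.8,4,0,0,0, -2,5.4,4,0,0,0, -2,5.4,4,0,0,0, -2,5.4,4,0,0,0]' 0
python3 look.py 4
```

```text
time_s: 6.45
position: [0.5235, 0.3004, 0.2007]
eef_rot: [3.141, 0.001, 2.81]
force: [0.7, 0.8, -0.4]
finger_gap: 0.0003
6.45 [0.52345899 0.30042457 0.20073662] [ 0.67369362  0.83639585 -0.36308285]
wrist ((580.302001953125, 48.465965270996094), (61.91263198852539, 84.95135498046875), 71.0141830444336) deg vs psi [-89.7, 0.3]
wrist ((527.447509765625, 65.89875793457031), (61.85777282714844, 24.23476219177246), 74.56449127197266) deg vs psi [-86.1, 3.9]
scene ((574.8359375, 42.65898132324219), (57.87971496582031, 113.56977081298828), 71.23297882080078) deg vs psi [-89.5, 0.5]
top ((571.1787109375, 47.34663391113281), (56.684410095214844, 107.6377182006836), 72.03475189208984) deg vs psi [-88.7, 1.3]
```

View pics/top4.png

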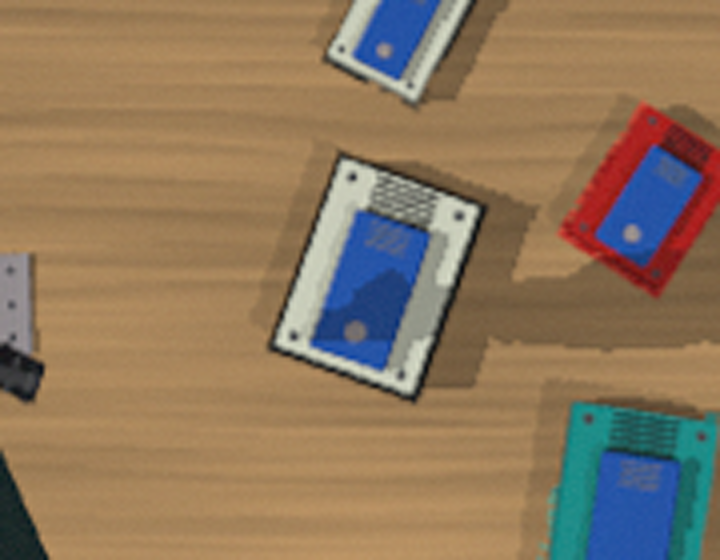

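View pics/scene4.png

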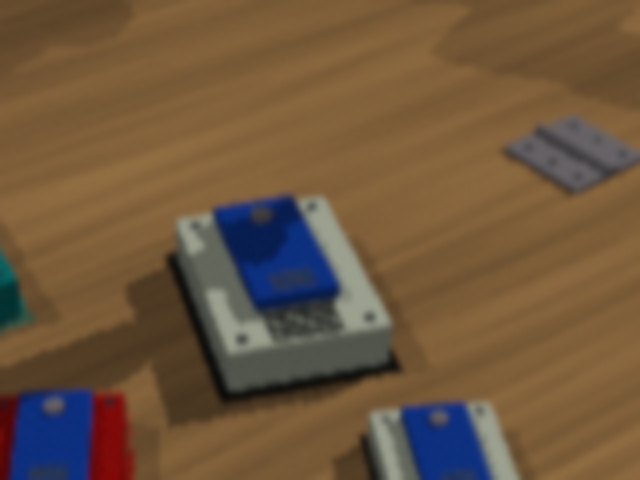

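Clear of the arm now, the cover (top4 px 370,290) lies along the receiver and hides the whole bay. The three views put it 0.3–1.3° from straight. The bracket hasn't moved, and the gripper is clear at 0.20 m height.

```bash
python3 -c "
from cell import r
print(r.close_job())"
```

```text
the job is handed in; nothing more can be done
None
```

The blue cover now lies straight along the large white receiver and hides the whole battery bay. I pushed it round its pin with the shut fingertips, backed off sideways, lifted clear and handed the job in at about 6.6 s.

- **Cover angle:** after I let go, the main cover outline in the wrist, scene and top views read 0.3°, 0.5° and 1.3° from straight; the limit is 10°. The wrist view showed the cover as two patches, and the smaller one read 3.9°.
- **Bracket and dish:** the bracket looks unmoved in the pictures, and the arm passed well above it. I did not measure the dish again, but the arm never went near it.
- **Robot at hand-in:** the fingertips were about 0.20 m up and touching nothing. The highest force I read was about 1.3 N, while pushing.
- **Not checked:** I did not measure the cover's speed at rest. Its reading changed by no more than about 0.3° after release.

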